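# Click the notions box shut around its rim

### The arm

A 6-joint arm with a two-finger parallel gripper is mounted at the origin on the work surface. World frame = base frame: x ahead of the robot, y to its left, z up, the work surface at z = 0. Lengths are in m, angles in rad, forces in N, time in s.
With the tool pointing down it reaches from about 0.325 to 0.875 m from the base axis. Payload 4.4 kg.
Tool frame: the origin (TCP) lies midway between the tips of the shut fingers; the grasp point (between the pads) lies manip.tcp_to_grasp behind it (manip.tcp_to_grasp is the distance from the TCP to the grasp point, in m); z points along the fingers, y is the line along which they close (so a half turn about z gives the same grasp; the last joint's range is limited). The gripper opens to 85 mm and grips with 20 to 120 N. Pads are 22 mm wide; open, the fingers measure 114 mm over their backs; the gripper's body (76 mm by 85 mm) begins 54 mm behind the grasp point. The pads swing forward as they close: fully open they stand 13 mm farther back than shut.
Start: joints at [0.97, 0.207, 1.542, -0, 1.393, -0.15], TCP at [0.251, 0.518, 0.231] pointing down, gripper open.
Joint ranges: [-2.73, 2.73], [-0.86, 2.22], [0.23, 2.46], [-1.11, 4.25], [0.08, 2.63], [-2.82, 2.82]. Speed limits (rad/s): [2.79, 2.79, 3.14, 3.14, 3.14, 3.14].

### API

Orientations are given as a unit quaternion [x, y, z, w].
In Python, from plant import manip gives the robot as it stands. The module is installed in compiled form; this text tells all that it offers.
- The arm moves only by the tool drive_tool, never from a script. Its argument "targets" is text: rows parted by semicolons, each of 5 numbers parted by spaces: the closure, from -1 (fully open) to 1 (shut), then the shift along the tool's x, y, z in cm, then the turn about the tool's z in units of 6 degrees (1.0 is 6 degrees). In form: hand dx dy dz roll; .... A call has 1 to 5 rows; each row is the pose to reach, as a shift and turn from the pose commanded when the call began, along the tool's axes at that moment; what a row does not reach only later rows make up. A row lasts 1/10 s, in which the tool goes at most 50 mm and 8.59 degrees, less where a joint would pass 70% of its speed; a pose out of reach is approached as far as the arm can. A call with a gripper value outside its range is refused whole. The fingers move at their own pace and stop on an object; "newtons" is the grip in N (left out, the last holds). Time passes only in rows, so rows that repeat a pose let the fingers close. It gives the time, the measured TCP pose, the force, the opening and the grip force at its end, in the units of the state.
- manip.state(): the state, without advancing time (a new reading comes with each control period).
- manip.camera(name): name is "side" or "top"; returns (picture, depth): 400x640x3 uint8, red, green, blue; 400x640 float32, m along the optical axis (not along the pixel's ray), 0 where there is no reading.
- manip.camera_info(name): a dict with "K" (3x3 intrinsics, pixels), "pose" (4x4, takes a point from camera to world coordinates). Camera axes: x right, y up, looking along -z (the intrinsics and any distortion apply to the point x, -y, -z); pixel columns grow to the right and rows downward; lengths in m; the calibration is good to about 2 mm. A picture is of the moment at which its call begins. camera_info takes no time and is no camera call.
- manip.hand_in(): hands the job in; it is judged then, once.
The state is a dict: "time": time; "q": joint angles; "joint_vel": joint speeds; "effort": joint torques, N m; "tcp_pos": TCP position; "orientation": TCP orientation; "contact_force": force on the tool from outside, world axes, zero at the start; "wrist_torque": the same for the moment, N m; "opening": finger opening in m; "grip_force": force on a finger pad.
Only numpy, scipy, OpenCV 4.12 (cv2) and the standard library are available. Lean on these libraries where they do the work, as an engineer would, in place of code of your own. Each camera call takes 0.05 s, during which the arm holds its last target. There are 200 camera calls.

### The job

Press the lid of the clear notions box shut all the way round: push down each of the four teal sides of its rim with the fingertips until it clicks. Leave the side with the orange pull tab until last, so that the air can get out there. Only press: do not pick up, tip or shove the box along, and leave the other things on the cart where they are.

Things in the scene. Friction and masses are not known exactly. Their poses are not given: they have to be found in the camera images.
- box: clear plastic box of thread spools, lid on, 170 (x) by 130 mm (y), loose, about 1 kg, any yaw. Origin: centre of its underside. Lid: fixed white panel, top at 62 mm, framed by four teal rim sides 24 mm broad, tops at 76 mm (up) or 68 mm (shut). Orange pull tab at the -x end. All four start up
- side_tab (a joint): teal rim side, 24 by 78 mm, -x end, orange tab (44 mm broad, 26 mm long) on its outer edge. Value = travel straight down: 0 up (open, red seal shows beneath), 0.008 m clicked shut on its stop. A snap: about 8 N starts it, resistance fades to nothing by 0.004 m, beyond which it jumps shut by itself and stays; released sooner it springs up. Press anywhere on top; pressing a shut side does no harm
- side_far (a joint): teal rim side, 24 by 78 mm, at the +x end, at the other end from the tab. Value = travel straight down: 0 up (open, red seal shows beneath), 0.008 m clicked shut on its stop. A snap: about 8 N starts it, resistance fades to nothing by 0.004 m, beyond which it jumps shut by itself and stays; released sooner it springs up. Press anywhere on top; pressing a shut side does no harm
- side_left (a joint): teal rim side, 170 by 24 mm, along the +y edge. Value = travel straight down: 0 up (open, red seal shows beneath), 0.008 m clicked shut on its stop. A snap: about 8 N starts it, resistance fades to nothing by 0.004 m, beyond which it jumps shut by itself and stays; released sooner it springs up. Press anywhere on top; pressing a shut side does no harm
- side_right (a joint): teal rim side, 170 by 24 mm, along the -y edge. Value = travel straight down: 0 up (open, red seal shows beneath), 0.008 m clicked shut on its stop. A snap: about 8 N starts it, resistance fades to nothing by 0.004 m, beyond which it jumps shut by itself and stays; released sooner it springs up. Press anywhere on top; pressing a shut side does no harm
- tab_top (a point): centre of the top face of the tab rim side; travels with it (76 mm above the table when up, 68 mm when shut). Its axes are those of the box
- far_top (a point): centre of the top face of the far rim side; travels with it (76 mm above the table when up, 68 mm when shut). Its axes are those of the box
- left_top (a point): centre of the top face of the left rim side; travels with it (76 mm above the table when up, 68 mm when shut). Its axes are those of the box
- right_top (a point): centre of the top face of the right rim side; travels with it (76 mm above the table when up, 68 mm when shut). Its axes are those of the box
- tin: flat aluminium tin with a hinged flap on top, 110 by 80 mm, 40 mm high (up to 115 mm where the flap stands part open); loose; not needed. Origin at the centre of its underside
- punch: black plastic hole punch with a press lever, 110 by 100 mm, about 85 mm high at the lever's raised front; loose; not needed. Origin at the centre of its underside
- hoops: stack of three wooden embroidery hoops, 150 mm across, 30 mm high; loose; not needed. Origin at the centre of its underside
- brayer: brayer with a pink hard roller and dark wooden handle, 200 mm long, 36 mm high, lying along its x; loose; not needed. Origin under its middle
- dowel1: oak dowel, 16 mm thick, 260 mm long, lying along its x; loose; not needed. Origin under its middle
- dowel2: oak dowel like the other and parallel to it; loose; not needed. Origin under its middle
- spool: small standing spool of red thread, 36 mm across, 44 mm high; loose; not needed. Origin at the centre of its underside
Mind the look-alikes: they are no part of the job. There is more than one size of the box; the job needs the larger.

How it is judged:
On the way, in this order (a step that is already met when the one before it is completed fails the run):
1. the far, left and right sides are shut while the tab side is still up (value of joint each of side_left, side_right, side_far above 0.0065 m and value of joint side_tab below 0.002 m), for 0.2 s.
2. the tab side is shut too (value of joint each of side_left, side_right, side_far, side_tab above 0.0065 m), for 0.2 s.
At the end, for the whole second after the job is handed in: all four rim sides are pressed down at least 6.5 of their 8 mm (clicked shut), and the box stands flat and still on the table (all of step 2 and height (world z) of box below 0.006 m and angle between box's own z axis and vertical below 0.05 rad and linear speed of box below 0.02 m/s); the robot touches nothing.
It fails at once if the box is lifted more than 12 mm (height (world z) of box above 0.012 m).
It fails at once if the box is tipped more than about 10 degrees (angle between box's own z axis and vertical above 0.18 rad).
It fails at once if the box is shoved more than 30 mm from its place (distance of box from where it was at the start of the episode above 0.03 m).
It fails at once if another thing on the cart (tin, punch, hoops, brayer, dowels or spool) is moved more than 30 mm (distance of any of tin, punch, hoops, brayer, dowel1, dowel2, spool from where it was at the start of the episode above 0.03 m).
It also fails if it takes over 54 s, if anything falls off the work surface, if the arm or the gripper's body presses on something with over 40 N, if the wrist force passes 120 N, or if a joint passes its speed limit or range.

## Working session

There is one attempt and no reset: what is moved stays moved. The work goes in short steps, Python scripts to look and compute and a tool call to move; the robot and the scene stay as the last step left them, time stands still between calls to the robot, and variables do not carry over. Pictures are saved under pics/ and viewed, at most 10 in all, crops included, and the job is handed in when it is done.

Besides the shell and the picture viewer there is one more tool, called after ">>>" as name(argument=value, ...) on one line, values as JSON. drive_tool: Moves the arm, as the interface text tells. Its arguments: {"type":"object","properties":{"targets":{"type":"string"},"newtons":{"type":"number"}},"required":["targets"]}

```bash
mkdir -p pics; python3 - <<'E'
from plant import manip
import cv2,numpy as np
for n in("top","side"):
    p,d=manip.camera(n);cv2.imwrite(f"pics/{n}0.png",p[:,:,::-1]);np.savez(f"{n}0.npz",p=p,d=d)
    i=manip.camera_info(n);print(n,np.round(i["K"],1).tolist(),np.round(i["pose"],4).tolist(),[k for k in i])
print(manip.state(),manip.tcp_to_grasp)
E
```

```text
top [[426.0, 0.0, 316.2], [0.0, 426.0, 193.0], [0.0, 0.0, 1.0]] [[0.024, 0.9926, -0.1193, 0.4105], [-0.9996, 0.0255, 0.0113, 0.0075], [0.0143, 0.1189, 0.9928, 1.3346], [0.0, 0.0, 0.0, 1.0]] ['K', 'pose']
side [[480.8, 0.0, 324.5], [0.0, 480.8, 200.9], [0.0, 0.0, 1.0]] [[0.9939, 0.078, -0.0774, 0.4411], [-0.1095, 0.7638, -0.6362, -0.8746], [0.0095, 0.6408, 0.7677, 1.1542], [0.0, 0.0, 0.0, 1.0]] ['K', 'pose']
{'time': 0.1, 'q': array([ 9.69515931e-01,  2.07361480e-01,  1.54281311e+00,  3.07974160e-05,
        1.39349349e+00, -1.50530469e-01]), 'joint_vel': array([ 0.00063623, -0.00302311, -0.00258922, -0.00056443, -0.00070061,
        0.00083057]), 'effort': array([ 1.13305944e-04, -3.84094369e+01, -2.92548734e+01, -2.37772847e-04,
        4.89439015e-03, -3.69658096e-05]), 'tcp_pos': array([0.25012203, 0.51699458, 0.23022576]), 'orientation': array([ 2.23474401e-01,  9.74709246e-01, -9.59692450e-04, -3.95056441e-04]), 'contact_force': array([-0.06937769,  0.25781922,  0.3592688 ]), 'wrist_torque': array([0.06631427, 0.04061401, 0.03326102]), 'grip_force': 0.0, 'opening': 0.08538305472483991} 0.0187
```

View pics/top0.png

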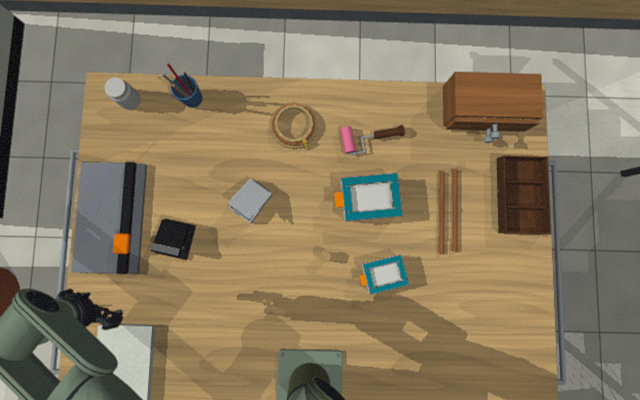

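View pics/side0.png

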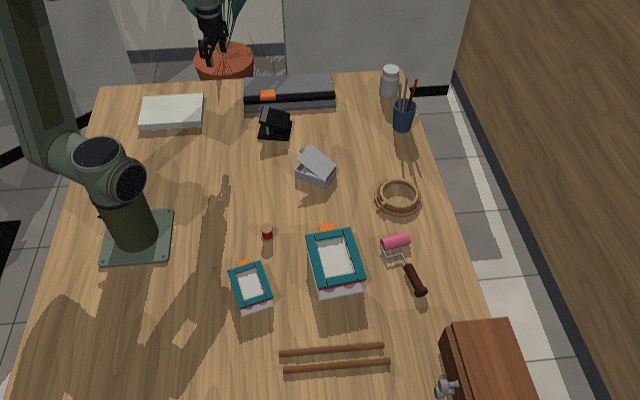

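The top view has two candidates. The large teal-rimmed box is at about (371,197), with its orange tab at (339,199). The small look-alike is at about (385,275), with its tab at (363,281). Other orange or teal decoys are the orange latch on the grey case at (121,243) and the tab on the small box. I choose the box at (371,197), and will check its size and take a close crop.

```bash
cat > h.py <<'E'
import numpy as np,cv2
from plant import manip
def ray(n,uv,z):
    i=manip.camera_info(n);K=np.array(i["K"]);T=np.array(i["pose"])
    uv=np.atleast_2d(uv).astype(float)
    c=np.c_[(uv[:,0]-K[0,2])/K[0,0],-(uv[:,1]-K[1,2])/K[1,1],-np.ones(len(uv))]
    r=c@T[:3,:3].T;t=(z-T[2,3])/r[:,2]
    return T[:3,3]+r*t[:,None]
def pts(n,d):
    v,u=np.mgrid[:400,:640];i=manip.camera_info(n);K=np.array(i["K"]);T=np.array(i["pose"])
    c=np.stack([(u-K[0,2])/K[0,0]*d,-(v-K[1,2])/K[1,1]*d,-d],-1)
    return c@T[:3,:3].T+T[:3,3]
def masks(p):
    h=cv2.cvtColor(p,cv2.COLOR_RGB2HSV)
    return cv2.inRange(h,(80,120,50),(100,255,255)),cv2.inRange(h,(8,170,150),(20,255,255))
E
python3 - <<'E'
from h import *
for n in("top","side"):
    f=np.load(f"{n}0.npz");p,d=f["p"],f["d"];P=pts(n,d)
    t,o=masks(p)
    for nm,m in(("teal",t),("orange",o)):
        for c in cv2.findContours(m,cv2.RETR_EXTERNAL,cv2.CHAIN_APPROX_NONE)[0]:
            if cv2.contourArea(c)<25: continue
            k=np.zeros_like(m);cv2.drawContours(k,[c],-1,255,-1);k&=m
            w=ray(n,c[:,0],.076)[:,:2].astype(np.float32);r=cv2.minAreaRect(w)
            q=cv2.minAreaRect(c)
            print(n,nm,np.round(q[0]),np.round(r[0],4),np.round(r[1],4),round(r[2],1),"z",np.round(np.median(P[k>0],0),3))
a=cv2.imread("pics/top0.png")[155:310,310:430];b=cv2.imread("pics/side0.png")[210:330,215:385]
s=lambda x:cv2.resize(x,(400,400),interpolation=cv2.INTER_CUBIC)
cv2.imwrite("pics/crop.png",np.hstack([s(a),s(b)]))
E
```

```text
top teal [385. 274.] [ 0.3292 -0.2141] [0.0869 0.1143] 15.0 z [ 0.326 -0.22   0.053]
top teal [371. 197.] [ 0.5557 -0.1714] [0.1267 0.1676] 6.6 z [ 0.555 -0.171  0.076]
top orange [363. 280.] [ 0.311  -0.1485] [0.0305 0.0163] 15.0 z [ 0.309 -0.152  0.052]
top orange [121. 243.] [0.3992 0.56  ] [0.0551 0.0407] 0.3 z [0.4   0.568 0.058]
top orange [338. 199.] [ 0.5449 -0.0734] [0.0449 0.025 ] 7.3 z [ 0.545 -0.073  0.075]
side teal [250. 283.] [ 0.3296 -0.2333] [0.088  0.1155] 15.1 z [ 0.329 -0.226  0.053]
side teal [336. 257.] [ 0.5557 -0.1741] [0.1286 0.1692] 6.8 z [ 0.554 -0.185  0.076]
side orange [242. 262.] [ 0.3118 -0.1678] [0.0285 0.013 ] 16.4 z [ 0.309 -0.152  0.052]
side orange [326. 227.] [ 0.5441 -0.0755] [0.0424 0.0213] 6.9 z [ 0.544 -0.075  0.074]
side orange [268.  94.] [0.4015 0.5391] [0.0405 0.0537] 88.6 z [0.4   0.563 0.057]
```

View pics/crop.png

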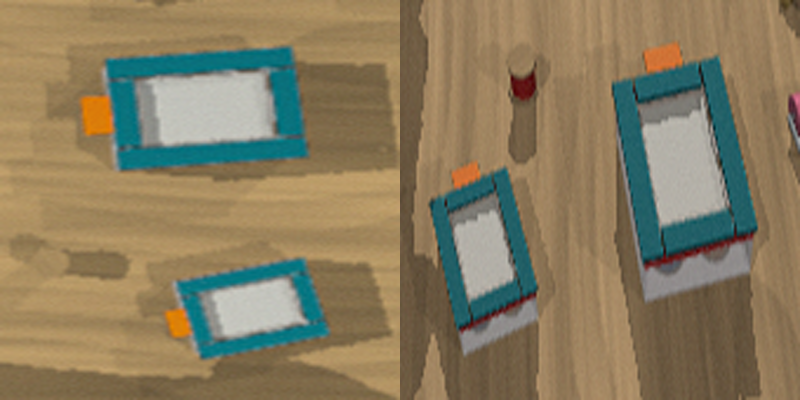

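The crop shows both boxes with their tabs. The large one measures about 168 x 127 mm with its top at 0.076 m, as described. The small one is about 115 x 88 mm with its top at 0.053 m. The large box is the right one: centre (0.5557, -0.1727), with box +x at -83.3°. I'll close the fingers and start the approach.

>>> drive_tool(targets="1 -3 -2.2 0 -1.1; 1 -6 -4.5 0 -2.2; 1 -10 -7.5 0 -3.3; 1 -14 -10.5 0 -4.4; 1 -18 -13.5 0 -5.4", newtons=30)

```text
time: 0.6
tcp_pos: [0.3538, 0.3158, 0.2308]
orientation: [-0.06, 0.998, -0.0, -0.0]
contact_force: [1.7, -0.6, -0.1]
opening: 0.0122
grip_force: 0.0
```

```bash
cat > go.py <<'E'
from h import *
from scipy.spatial.transform import Rotation as R
s=manip.state();c=np.array([.5557,-.1727]);a=np.radians(-83.3)
x=np.array([np.cos(a),np.sin(a)]);y=np.array([-x[1],x[0]])
M=R.from_quat(s["orientation"]).as_matrix()
print("t",round(s["time"],2),"tcp",np.round(s["tcp_pos"],4),"F",np.round(s["contact_force"],1),"yaw of tool y",np.degrees(np.arctan2(M[1,1],M[0,1])).round(1),"open",round(s["opening"],3))
for n,p in dict(left=c+.053*y,far=c+.073*x,right=c-.053*y,tab=c-.073*x,home=[.45,.1]).items():
    print(n,"cm",np.round(M.T@(np.r_[p,.1]-s["tcp_pos"])*100,2),"(to z 0.10)")
E
python3 go.py
```

```text
t 0.6 tcp [0.3538 0.3158 0.2308] F [ 1.7 -0.6 -0.1] yaw of tool y 96.9 open 0.012
left cm [-19.49 -50.93  13.09] (to z 0.10)
far cm [-14.17 -58.22  13.1 ] (to z 0.10)
right cm [ -8.89 -50.9   13.1 ] (to z 0.10)
tab cm [-14.21 -43.62  13.09] (to z 0.10)
home cm [ -6.97 -22.58  13.09] (to z 0.10)
```

>>> drive_tool(targets="1 -1.5 -4 0 0; 1 -3 -8 0 0; 1 -4.5 -12 0 0; 1 -6 -16 0 0; 1 -7.5 -20 0 0")

```text
time: 1.1
tcp_pos: [0.4513, 0.1258, 0.231]
orientation: [-0.057, 0.998, 0.0, -0.0]
contact_force: [1.2, 0.4, -0.4]
opening: -0.0001
grip_force: 0.0
```

>>> drive_tool(targets="1 -1.5 -4 0 0; 1 -3 -8 0 0; 1 -4.5 -12 0 0; 1 -6 -16 0 0; 1 -7.5 -20 0 0")

```text
time: 1.6
tcp_pos: [0.5487, -0.0642, 0.2307]
orientation: [-0.057, 0.998, 0.0, -0.0]
contact_force: [0.7, -0.6, 0.1]
opening: -0.0002
grip_force: 0.0
```

>>> drive_tool(targets="1 -1.5 -3.5 2 0; 1 -3 -7 4 0; 1 -3.5 -10 6 0; 1 -3.5 -10 8 0; 1 -3.5 -10 9 0")

```text
time: 2.1
tcp_pos: [0.5931, -0.1583, 0.1381]
orientation: [-0.056, 0.998, 0.001, -0.002]
contact_force: [-0.4, 1.4, -0.6]
opening: -0.0
grip_force: 0.0
```

```bash
python3 go.py
```

```text
t 2.1 tcp [ 0.5931 -0.1583  0.1381] F [-0.4  1.4 -0.6] yaw of tool y 96.5 open -0.0
left cm [-1.44 -1.    3.8 ] (to z 0.10)
far cm [ 3.83 -8.32  3.8 ] (to z 0.10)
right cm [ 9.16 -1.04  3.85] (to z 0.10)
tab cm [3.89 6.28 3.84] (to z 0.10)
home cm [11.29 27.26  3.93] (to z 0.10)
```

>>> drive_tool(targets="1 -0.7 -0.5 2 0; 1 -1.4 -1 3.8 0; 1 -1.4 -1 4.5 0; 1 -1.4 -1 5 0; 1 -1.4 -1 5 0")

```text
time: 2.6
tcp_pos: [0.6092, -0.1655, 0.0911]
orientation: [-0.058, 0.998, 0.0, -0.0]
contact_force: [1.1, 0.6, -0.6]
opening: -0.0002
grip_force: 0.0
```

```bash
python3 go.py
```

```text
t 2.6 tcp [ 0.6092 -0.1655  0.0911] F [ 1.1  0.6 -0.6] yaw of tool y 96.6 open -0.0
left cm [ 0.1  -0.09 -0.89] (to z 0.10)
far cm [ 5.39 -7.4  -0.89] (to z 0.10)
right cm [10.7  -0.11 -0.88] (to z 0.10)
tab cm [ 5.41  7.2  -0.88] (to z 0.10)
home cm [12.76 28.21 -0.86] (to z 0.10)
```

>>> drive_tool(targets="1 0.1 0 0.6 0; 1 0.1 0 1.1 0; 1 0.1 0 1.5 0; 1 0.1 0 1.8 0; 1 0.1 0 2.0 0")

```text
time: 3.1
tcp_pos: [0.6089, -0.1664, 0.0713]
orientation: [-0.057, 0.998, -0.0, 0.0]
contact_force: [-1.4, 0.6, -0.4]
opening: 0.0001
grip_force: 0.0
```

>>> drive_tool(targets="1 0 0 0.1 0; 1 0 0 0.3 0; 1 0 0 0.3 0")

```text
time: 3.4
tcp_pos: [0.6089, -0.1665, 0.0682]
orientation: [-0.057, 0.998, -0.0, 0.0]
contact_force: [-0.3, 0.4, -0.4]
opening: 0.0002
grip_force: 0.0
```

Left travelled past its snap point, so I'll lift and move on to the far side.

>>> drive_tool(targets="1 0 0 -2.5 0; 1 1.8 -2.5 -2.5 0; 1 3.6 -5 -2.5 0; 1 5.3 -7.3 -2.5 0; 1 5.3 -7.3 -2.5 0")

```text
time: 3.9
tcp_pos: [0.563, -0.248, 0.0933]
orientation: [-0.055, 0.998, -0.001, -0.0]
contact_force: [1.3, 0.2, -0.9]
opening: -0.0
grip_force: 0.0
```

```bash
python3 go.py; python3 - <<'E'
from h import *
p,d=manip.camera("side");cv2.imwrite("pics/s1.png",cv2.resize(p[180:340,250:430,::-1],None,fx=3,fy=3,interpolation=2))
P=pts("side",d);m=(masks(p)[0]>0)&(P[...,0]>.45)&(P[...,2]<.085)
c=np.array([.5557,-.1727]);a=np.radians(-83.3);x=np.array([np.cos(a),np.sin(a)]);y=np.array([-x[1],x[0]])
Q=P[...,:2]-c;u=Q@x;v=Q@y
for n,k in dict(left=(v>.045)&(v<.062),right=(v<-.045)&(v>-.062),far=(u>.064)&(u<.082)&(abs(v)<.03),tab=(u<-.064)&(u>-.082)&(abs(v)<.03)).items():
    k=k&m;print(n,k.sum(),np.round(np.median(P[k][:,2]),4) if k.any() else None)
E
```

```text
t 3.9 tcp [ 0.563  -0.248   0.0933] F [ 1.3  0.2 -0.9] yaw of tool y 96.4 open -0.0
left cm [-5.41  7.59 -0.69] (to z 0.10)
far cm [-0.15  0.26 -0.67] (to z 0.10)
right cm [ 5.19  7.53 -0.68] (to z 0.10)
tab cm [-0.06 14.86 -0.69] (to z 0.10)
home cm [ 7.38 35.83 -0.71] (to z 0.10)
left 158 0.0678
right 346 0.0761
far 71 0.076
tab 50 0.076
```

View pics/s1.png

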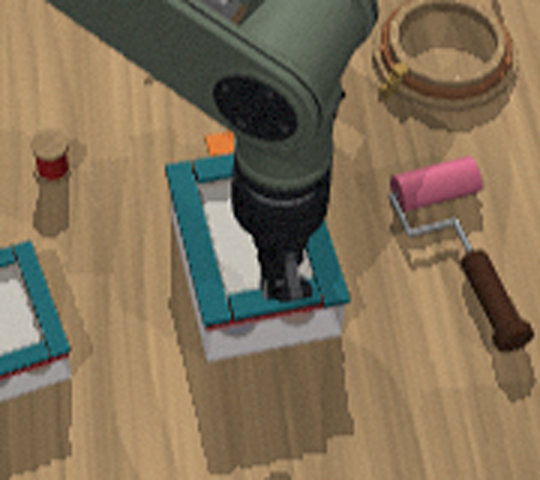

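The fingers are over the far rim, at about crop (288,292). Depth reads left at 0.068 m (shut) and the other three at 0.076 m. Next I press the far side.

>>> drive_tool(targets="1 -0.1 0.2 0.7 0; 1 -0.1 0.2 1.3 0; 1 -0.1 0.2 1.7 0; 1 -0.1 0.2 2.0 0; 1 -0.1 0.2 2.2 0")

```text
time: 4.45
tcp_pos: [0.5654, -0.2422, 0.0707]
orientation: [-0.058, 0.998, 0.0, -0.0]
contact_force: [-0.4, 0.4, -0.4]
opening: -0.0
grip_force: 0.0
```

>>> drive_tool(targets="1 0 0 0.1 0; 1 0 0 0.3 0; 1 0 0 0.3 0")

```text
time: 4.75
tcp_pos: [0.5654, -0.243, 0.0683]
orientation: [-0.057, 0.998, -0.0, 0.0]
contact_force: [-0.4, -1.1, 0.2]
opening: -0.0001
grip_force: 0.0
```

>>> drive_tool(targets="1 0 0 -2.5 0; 1 1.8 2.5 -2.5 0; 1 3.6 5 -2.5 0; 1 5.3 7.3 -2.5 0; 1 5.3 7.3 -2.5 0")

```text
time: 5.25
tcp_pos: [0.5009, -0.1734, 0.0922]
orientation: [-0.058, 0.998, 0.001, -0.002]
contact_force: [-0.4, -0.1, 0.0]
opening: 0.0001
grip_force: 0.0
```

```bash
python3 go.py
```

```text
t 5.25 tcp [ 0.5009 -0.1734  0.0922] F [-0.4 -0.1  0. ] yaw of tool y 96.6 open 0.0
left cm [-10.74  -0.56  -0.82] (to z 0.10)
far cm [-5.45 -7.86 -0.82] (to z 0.10)
right cm [-0.14 -0.57 -0.78] (to z 0.10)
tab cm [-5.44  6.74 -0.78] (to z 0.10)
home cm [ 1.9  27.75 -0.68] (to z 0.10)
```

>>> drive_tool(targets="1 0 0 0.7 0; 1 0 0 1.3 0; 1 0 0 1.7 0; 1 0 0 2.0 0; 1 0 0 2.2 0")

```text
time: 5.75
tcp_pos: [0.5046, -0.1769, 0.0708]
orientation: [-0.057, 0.998, -0.0, 0.0]
contact_force: [-0.3, -0.2, -0.2]
opening: 0.0002
grip_force: 0.0
```

>>> drive_tool(targets="1 0 0 0.1 0; 1 0 0 0.3 0; 1 0 0 0.3 0")

```text
time: 6.05
tcp_pos: [0.5044, -0.1765, 0.0682]
orientation: [-0.057, 0.998, -0.0, 0.0]
contact_force: [0.3, -0.5, -0.3]
opening: 0.0
grip_force: 0.0
```

>>> drive_tool(targets="1 0 0 -2.5 0; 1 -1.8 2.5 -2.5 0; 1 -3.6 5 -2.5 0; 1 -5.3 7.3 -2.5 0; 1 -5.3 7.3 -2.5 0")

```text
time: 6.55
tcp_pos: [0.5499, -0.0952, 0.0935]
orientation: [-0.059, 0.998, 0.0, 0.001]
contact_force: [0.2, -0.0, 0.2]
opening: 0.0003
grip_force: 0.0
```

```bash
python3 go.py; cat > hts.py <<'E'
from h import *
c=np.array([.5557,-.1727]);a=np.radians(-83.3);x=np.array([np.cos(a),np.sin(a)]);y=np.array([-x[1],x[0]])
for nm in("side","top"):
    p,d=manip.camera(nm);cv2.imwrite(f"pics/{nm}_{manip.state()['time']:.2f}.png",p[:,:,::-1])
    P=pts(nm,d);m=(masks(p)[0]>0)&(P[...,0]>.45)&(P[...,2]<.085)
    Q=P[...,:2]-c;u=Q@x;v=Q@y
    for n,k in dict(left=(v>.045)&(v<.062),right=(v<-.045)&(v>-.062),far=(u>.064)&(u<.082)&(abs(v)<.03),tab=(u<-.064)&(u>-.082)&(abs(v)<.03)).items():
        k=k&m;print(nm,n,k.sum(),np.round(np.median(P[k][:,2]),4) if k.any() else None)
E
python3 hts.py
```

```text
t 6.55 tcp [ 0.5499 -0.0952  0.0935] F [ 0.2 -0.   0.2] yaw of tool y 96.8 open 0.0
left cm [-4.97 -7.78 -0.65] (to z 0.10)
far cm [  0.34 -15.07  -0.66] (to z 0.10)
right cm [ 5.63 -7.76 -0.66] (to z 0.10)
tab cm [ 0.32 -0.47 -0.65] (to z 0.10)
home cm [ 7.61 20.56 -0.65] (to z 0.10)
side left 333 0.0681
side right 342 0.0678
side far 137 0.0683
side tab 120 0.0756
top left 34 0.0681
top right 242 0.0678
top far 118 0.068
top tab 13 0.0765
```

The left, right and far sides are at 0.068 m (shut) and the tab is still up at 0.076 m. I'll wait briefly, then press the tab side.

>>> drive_tool(targets="1 0.2 -0.3 0 0; 1 0.2 -0.3 0 0; 1 0.2 -0.3 0 0")

```text
time: 6.95
tcp_pos: [0.5465, -0.102, 0.0932]
orientation: [-0.056, 0.998, 0.0, -0.0]
contact_force: [0.8, -0.4, 0.5]
opening: -0.0001
grip_force: 0.0
```

>>> drive_tool(targets="1 0 0 0.7 0; 1 0 0 1.3 0; 1 0 0 1.7 0; 1 0 0 2.0 0; 1 0 0 2.2 0")

```text
time: 7.45
tcp_pos: [0.5468, -0.1009, 0.0707]
orientation: [-0.057, 0.998, 0.0, -0.0]
contact_force: [0.3, 0.5, 0.2]
opening: -0.0
grip_force: 0.0
```

>>> drive_tool(targets="1 0 0 0.1 0; 1 0 0 0.3 0; 1 0 0 0.3 0")

```text
time: 7.75
tcp_pos: [0.5471, -0.101, 0.0682]
orientation: [-0.057, 0.998, -0.0, 0.0]
contact_force: [0.4, 0.7, -0.0]
opening: 0.0
grip_force: 0.0
```

>>> drive_tool(targets="1 0 0 -2.5 0; 1 0 0 -6 0; 1 1 4 -10 0; 1 2 8 -13 0; 1 3 12 -14 0")

```text
time: 8.25
tcp_pos: [0.5052, 0.0147, 0.2119]
orientation: [-0.056, 0.998, -0.001, 0.003]
contact_force: [0.6, 0.2, 1.5]
opening: 0.0004
grip_force: 0.0
```

>>> drive_tool(targets="1 1 4 0 0; 1 2 8 0 0; 1 3 12 0 0; 1 3 12 0 0; 1 3 12 0 0")

```text
time: 8.75
tcp_pos: [0.4597, 0.1309, 0.2084]
orientation: [-0.059, 0.998, -0.0, 0.0]
contact_force: [0.3, -0.9, -0.2]
opening: 0.0001
grip_force: 0.0
```

```bash
python3 go.py; python3 hts.py
```

```text
t 8.75 tcp [0.4597 0.1309 0.2084] F [ 0.3 -0.9 -0.2] yaw of tool y 96.7 open 0.0
left cm [-11.28 -31.27  10.86] (to z 0.10)
far cm [ -5.98 -38.57  10.86] (to z 0.10)
right cm [ -0.68 -31.27  10.86] (to z 0.10)
tab cm [ -5.98 -23.97  10.85] (to z 0.10)
home cm [ 1.33 -2.95 10.84] (to z 0.10)
side left 324 0.0678
side right 346 0.0678
side far 144 0.068
side tab 115 0.0679
top left 307 0.0683
top right 317 0.0682
top far 118 0.0682
top tab 120 0.0689
```

All four sides read 0.068 m and the arm is clear, so I'm handing in.

```bash
python3 -c "
from plant import manip
print(manip.hand_in())"
```

```text
the job is handed in; nothing more can be done
None
```

The larger box is shut all the way round: I pressed left, far and right first and the tab side last, all four rims then read about 0.068 m (shut) in both cameras, and I handed the job in at about 9 s; no verdict came back.

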